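Lock the T-footed register stop into the sprung socket of the printing bed

TASK

Take the T-footed brass register stop (the one with the flat grip) out of its wooden rest and lock it in the printing bed: pass its foot straight down through the slot, push down against the spring until the foot is below the catch, give it a quarter turn, then ease it up so its foot rises fully into the groove across the slot, where the spring holds it upright, and let go. The catch sits at a different depth each time, so go by feel, and never load the bed with more than 20 N. Leave the carved block, the round-footed stop, the ink jar and the ink tube where they are.

Things in the scene. Friction and masses are not known exactly. Their poses are not given: they have to be found in the camera images.
- key_grip (a point): Centre of the grip of the T-footed brass stop (upright, 92 mm tall, about 0.15 kg). Grip: an upright flat bar 36 mm long (point x) x 12 mm thick (point y), from 22 mm below to 22 mm above this point; grasp it across its 12 mm thickness. Beneath it a disc 26 mm across and 4 mm thick, then a round shank 8 mm across, then the foot. z is up.
- key_foot (a point): Centre of the underside of the same stop's foot, 70 mm below key_grip. The foot is a crossbar 30 mm long (along x, parallel to the grip bar) x 9 mm wide (y) x 12 mm tall; the disc's underside is 44 mm above this point. At the start the foot stands in a pocket 16 mm deep in the wooden rest, whose top is 30 mm above the table.
- slot (a point): Centre of the slot's mouth in the bed's top face, 60 mm above the table. The slot goes right through, 34 mm long (point x) and 12.5 mm wide (point y). Right under it a steel catch has the same slot and, across it (along y), a groove 14 mm wide and 2.5 mm deep in its underside. The catch is set anew each time: its underside lies 9 to 25 mm below the mouth and is not measured.
- bed: Fixed printing bed: grey box 260 x 220 x 60 mm, aluminium top; axes as the slot's, origin at the centre of its underside; slot at x -70, y 0 mm. It carries the catch and, always 8.5 mm below the catch's underside, a flat sprung pad (both greased; 3.5 N/mm, no preload, 12 mm travel): a foot pressed 3.5 mm (12 N) just clears the catch to turn, and in the groove stays pressed 1 mm (3.5 N).
- key: The same T-footed stop; origin at key_foot, same axes. In the slot it may be turned either way; there is no stop at the quarter turn.
- woodblock_mid (a point): Middle of the carved printing block lying on the bed, 130 x 150 x 19 mm, between wooden fences 8 mm high along the bed's far and side edges; leave it.
- pin_grip (a point): Centre of the round knob (24 mm across) of the other brass stop, 75 mm from the T-footed one in the same rest (150 x 60 mm), at its end farther from the robot; equally tall, with a plain round foot 12 mm across, which would not hold; leave it.
- inkjar_mid (a point): Middle of an ink jar, 48 mm across, 55 mm tall, standing in a shallow wooden tray; leave it.
- inktube_mid (a point): Middle of an ink tube, about 80 x 40 x 18 mm, in the same tray; leave it.

How it is judged:
By the outcome, as a careful person would: the job done as asked, in the order asked, and still so for the second after the job is handed in, with the robot touching nothing.
It also fails if it takes over 72 s, if anything falls off the work surface, if the arm or the gripper's body presses on something with over 40 N, if the wrist force passes 120 N, or if a joint passes its speed limit or range.

ROBOT

A 7-joint arm with a two-finger parallel gripper is mounted at the origin on the work surface. World frame = base frame: x ahead of the robot, y to its left, z up, the work surface at z = 0. Lengths are in m, angles in degrees, forces in N, time in s.
With the tool pointing down it reaches from about 0.425 to 0.875 m from the base axis. Payload 4.7 kg.
Tool frame: the origin (TCP) lies at the very end of the fingers, on their centre line; the grasp point (between the pads) lies 19 mm behind it (pinch_z is the z of the grasp point in the tool frame, in m); z points along the fingers, y is the line along which they close (so a half turn about z gives the same grasp; the last joint's range is limited). The gripper opens to 85 mm and grips with 20 to 120 N. Pads are 22 mm wide; open, the fingers measure 114 mm over their backs; the gripper's body (76 mm by 85 mm) begins 54 mm behind the grasp point. The pads swing forward as they close: fully open they stand 13 mm farther back than shut.
Start: joints at [75.579, 18.392, -4.016, 83.108, 1.295, 78.541, -3.26], TCP at [0.171, -0.627, 0.204] pointing down, gripper open.
Joint ranges: [-163.93, 163.93], [-17.29, 119.83], [-79.2, 71.16], [3.27, 140.29], [-89.18, 269.18], [5.43, 117.66], [-154.24, 154.24]. Speed limits (degrees/s): [147.25, 147.25, 180, 180, 180, 180, 180].

INTERFACE

Orientations are given as [roll, pitch, yaw] about the fixed x, y, z axes, in that order (R = Rz(yaw) Ry(pitch) Rx(roll)).
In Python, from workcell import read_state, read_camera, get_calibration, sign_off, pinch_z gives the robot as it stands.
- The arm moves only by the tool drive_tool, never from a script. Its arguments are lists of equal length, an entry for each row: "delta_pos": the shift along the tool's x, y, z in cm, a list of three; "angular": the turn, a rotation vector about the tool's x, y, z in degrees, a list of three. A call has 1 to 12 rows; each row is the pose to reach, as a shift and turn from the pose commanded when the call began, along the tool's axes at that moment; what a row does not reach only later rows make up. A row lasts 1/8 s, in which the tool goes at most 62.5 mm and 10.7 degrees, less where a joint would pass 70% of its speed; a pose out of reach is approached as far as the arm can. A call with a gripper value outside its range is refused whole. "hand" is the closure in counts, from 0 (fully open) to 255 (shut), set as the call begins (left out, the last holds). The fingers move at their own pace and stop on an object; "squeeze" is the grip in N (left out, the last holds). Time passes only in rows, so rows that repeat a pose let the fingers close. It gives the time, the measured TCP pose, the force, the opening and the grip force at its end, in the units of the state.
- read_state(): the state, without advancing time (a new reading comes with each control period).
- read_camera(name): name is "scene" or "side" or "wrist"; returns the picture (384x512x3 uint8, red, green, blue); there is no depth.
- get_calibration(name): a dict with "intrinsics" (3x3 intrinsics, pixels), "k1" (the pictures are not rectified: a ray, as slopes to the right and down, at radius r is drawn at 1 + k1 r^2 times it, then the intrinsics apply), "origin" and "attitude" of the camera in the world. Camera axes: x right, y up, looking along -z (the intrinsics and any distortion apply to the point x, -y, -z); pixel columns grow to the right and rows downward; lengths in m; the calibration is good to about 2 mm. A picture is of the moment at which its call begins: read the wrist's pose just before it. get_calibration takes no time and is no camera call; for the wrist camera it gives the pose at the moment of the call.
- sign_off(): hands the job in; it is judged then, once.
The state is a dict: "time_s": time; "joints": joint angles; "joint_vel": joint speeds; "effort": joint torques, N m; "ee_pos": TCP position; "ee_rot": TCP orientation; "ft_force": force on the tool from outside, world axes, zero at the start; "moment": the same for the moment, N m; "opening": opening from 0.0 (shut) to 1.0 (fully open); "grip_force": force on a finger pad.
Only numpy, scipy, OpenCV 4.12 (cv2) and the standard library are available. Lean on these libraries where they do the work, as an engineer would, in place of code of your own. Each camera call takes 0.05 s, during which the arm holds its last target. There are 200 camera calls.

## Working session

There is one attempt and no reset: what is moved stays moved. The work goes in short steps, Python scripts to look and compute and a tool call to move; the robot and the scene stay as the last step left them, time stands still between calls to the robot, and variables do not carry over. Pictures are saved under pics/ and viewed, at most 10 in all, crops included, and the job is handed in when it is done.

Besides the shell and the picture viewer there is one more tool, called after "Request:" in YAML: its name, and indented under it one key for each argument. drive_tool: Moves the arm, as the interface text tells. Its arguments: {"type":"object","properties":{"delta_pos":{"type":"array","items":{"type":"array","items":{"type":"number"}}},"angular":{"type":"array","items":{"type":"array","items":{"type":"number"}}},"hand":{"type":"number"},"squeeze":{"type":"number"}},"required":["delta_pos","angular"]}

```bash
mkdir -p pics
python3 - <<'E'
from workcell import *
import cv2
print(read_state(),pinch_z)
for n in("scene","side","wrist"):
    c=get_calibration(n);print(n,c)
    cv2.imwrite(f"pics/{n}0.png",read_camera(n)[:,:,::-1])
a=[cv2.imread(f"pics/{n}0.png") for n in("scene","side")]
E
```

```text
{'time_s': 0.0, 'joints': array([75.57880386, 18.43809927, -4.01591607, 83.17572069,  1.29517546,
       78.54024299, -3.2599471 ]), 'joint_vel': array([ 0.024445  ,  0.0457531 ,  0.06808976,  0.05360223, -0.05010707,
       -0.06835523,  0.09040133]), 'effort': array([ 3.02935159e-04, -4.93578672e+01, -3.81958215e-01, -3.14336729e+01,
        1.32258120e-02,  1.15924436e-02,  1.97559132e-05]), 'ee_pos': array([ 0.17053747, -0.62661605,  0.20322731]), 'ee_rot': array([-1.79891192e+02,  5.83864899e-03,  1.52314223e+01]), 'ft_force': array([-0.49504665, -0.56229258,  0.02973563]), 'moment': array([-0.01910134,  0.03037814,  0.00907362]), 'grip_force': 0.0, 'opening': 1.0026236520018958} -0.0187
scene {'intrinsics': array([[459.5138241 ,   0.        , 263.33145002],
       [  0.        , 459.5138241 , 185.99313518],
       [  0.        ,   0.        ,   1.        ]]), 'k1': -0.004932667694758159, 'origin': array([1.46641858, 0.22375647, 0.89995417]), 'attitude': array([ 48.30938051,  -0.24131305, 103.21946645])}
side {'intrinsics': array([[419.05301546,   0.        , 253.94396785],
       [  0.        , 419.05301546, 187.48118503],
       [  0.        ,   0.        ,   1.        ]]), 'k1': 0.03584851658471849, 'origin': array([0.24016448, 0.68819189, 0.69270604]), 'attitude': array([  51.27062324,   -0.33958934, -156.01802822])}
wrist {'intrinsics': array([[302.58370125,   0.        , 253.31592113],
       [  0.        , 302.58370125, 191.29086685],
       [  0.        ,   0.        ,   1.        ]]), 'k1': -0.07901032610139176, 'origin': array([ 0.24483297, -0.60624709,  0.37289419]), 'attitude': array([-17.61056716,   0.13767613, -74.73717113])}
```

View pics/scene0.png

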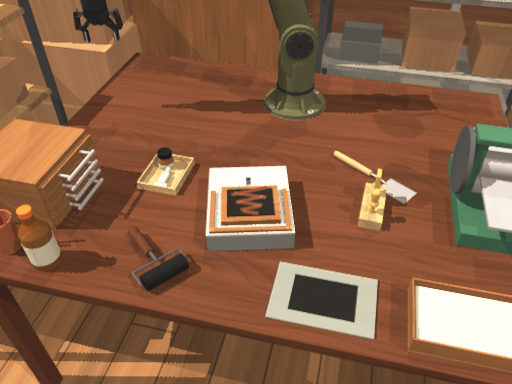

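View pics/side0.png

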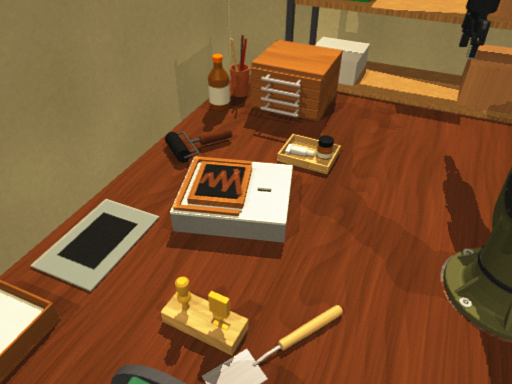

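The scene view shows the bed with its slot near (248,181) and the rest near (372,205). In the side view the slot is near (264,189), the T stop near (219,306) and the pin near (183,292). I'll measure roughly first, then refine with zoomed crops.

```bash
cat > h.py <<'E'
import numpy as np, cv2
from scipy.spatial.transform import Rotation as R
from workcell import *
def rot(c): return R.from_euler('xyz',c['attitude'],degrees=True).as_matrix()
def onplane(c,uv,z):
    K=c['intrinsics'];uv=np.atleast_2d(np.array(uv,float))
    k=np.array([c['k1'],0,0,0,0])
    n=cv2.undistortPoints(uv[:,None],K,k)[:,0]
    d=np.c_[n[:,0],-n[:,1],-np.ones(len(n))]@rot(c).T
    o=np.array(c['origin']); return o+d*((z-o[2])/d[:,2])[:,None]
def proj(c,P):
    q=(np.atleast_2d(P)-c['origin'])@rot(c); q=q*[1,-1,-1]
    return cv2.projectPoints(q,np.zeros(3),np.zeros(3),c['intrinsics'],np.array([c['k1'],0,0,0,0]))[0][:,0]
E
python3 - <<'E'
from h import *
s=get_calibration('scene');d=get_calibration('side')
print('slot',onplane(s,[248,181],.06),onplane(d,[264,189],.06))
print('grip',onplane(d,[219,300],.106),onplane(s,[376,188],.084))
a=cv2.imread('pics/scene0.png');b=cv2.imread('pics/side0.png')
f=lambda i,x,y:cv2.resize(i[y:y+75,x:x+100],(400,300),interpolation=cv2.INTER_CUBIC)
cv2.imwrite('pics/crop1.png',np.vstack([np.hstack([f(a,200,150),f(a,325,160)]),np.hstack([f(b,215,150),f(b,155,270)])]))
E
```

```text
slot [[ 0.53715607 -0.0347079   0.06      ]] [[ 0.53302147 -0.0388124   0.06      ]]
grip [[0.46532138 0.31725039 0.106     ]] [[0.51165039 0.31105783 0.084     ]]
```

View pics/crop1.png

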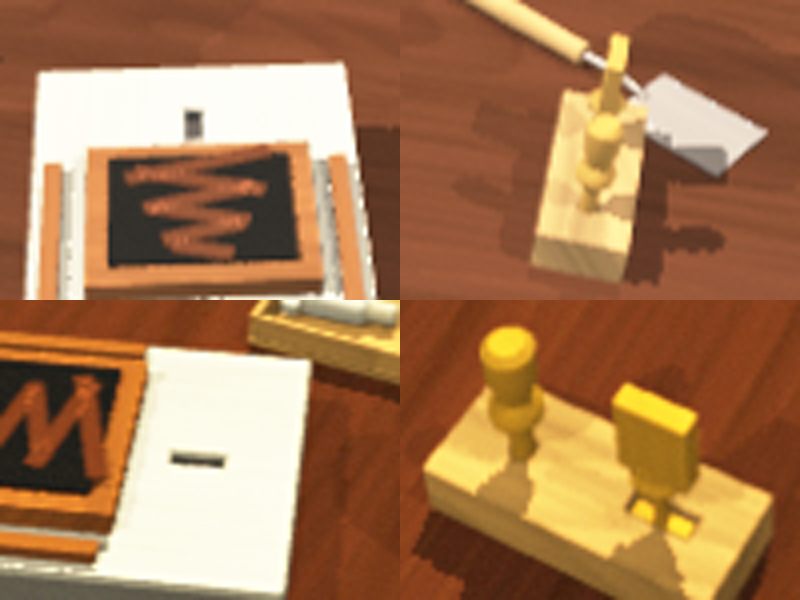

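Lower-right crop: the T stop's grip top is centred near side pixel (219,295), with its long axis along the rest. The slot is at side (264.5,190) and scene (248.5,181). Next I'll move over the slot, on the way to the rest, and take a wrist view.

Request:
drive_tool:
  delta_pos:
    - [47.3,-48,0]
    - [47.3,-48,0]
    - [47.3,-48,0]
    - [47.3,-48,0]
    - [47.3,-48,0]
    - [47.3,-48,0]
    - [47.3,-48,0]
    - [47.3,-48,0]
    - [47.3,-48,0]
    - [47.3,-48,0]
    - [47.3,-48,0]
    - [47.3,-48,0]
  angular:
    - [0,0,5]
    - [0,0,10]
    - [0,0,15.2]
    - [0,0,15.2]
    - [0,0,15.2]
    - [0,0,15.2]
    - [0,0,15.2]
    - [0,0,15.2]
    - [0,0,15.2]
    - [0,0,15.2]
    - [0,0,15.2]
    - [0,0,15.2]

```text
time_s: 1.65
ee_pos: [0.502, -0.0349, 0.2043]
ee_rot: [-179.9, -0.0, 0.5]
ft_force: [-0.1, -0.5, 1.0]
opening: 0.996
grip_force: 0.0
```

Request:
drive_tool:
  delta_pos:
    - [0,0,0]
    - [0,0,0]
  angular:
    - [0,0,0]
    - [0,0,0]

```text
time_s: 1.9
ee_pos: [0.5004, -0.0415, 0.2041]
ee_rot: [180.0, 0.0, -0.1]
ft_force: [0.8, -0.2, -0.7]
opening: 1.002
grip_force: 0.0
```

Run:
```python
from h import *
import json
c=get_calibration('wrist');im=read_camera('wrist')[:,:,::-1];s=read_state()
print(s['ee_pos'],s['ee_rot'],s['joint_vel'].round(2),c['origin'],c['attitude'])
cv2.imwrite('pics/w1.png',im)
print(proj(c,[[.536,-.037,.06]]))
u,v=proj(c,[[.536,-.037,.06]])[0].astype(int)
cv2.imwrite('pics/w1c.png',np.hstack([cv2.resize(im,(512,384)),cv2.resize(im[max(0,v-48):v+48,u-36:u+36],(288,384),interpolation=cv2.INTER_CUBIC)]))
g=cv2.cvtColor(im,cv2.COLOR_BGR2GRAY)
x0,y0=u-45,v-45;m=(g[y0:v+45,x0:u+45]<110).astype(np.uint8)
n,l,st,ce=cv2.connectedComponentsWithStats(m)
for i in range(1,n):
  if st[i,4]>20:
    pts=np.argwhere(l==i)[:,::-1]+[x0,y0];r=cv2.minAreaRect(pts.astype(np.float32));b=cv2.boxPoints(r)
    print(st[i],ce[i]+[x0,y0],r);print(onplane(c,b,.06).round(4).tolist(),onplane(c,[r[0]],.06))
```

```text
[ 0.50054474 -0.04144682  0.2041529 ] [ 1.79964559e+02  2.11563751e-02 -1.32206945e-01] [ 0.01  0.05 -0.34 -0.12 -0.11 -0.07 -0.04] [ 0.57746604 -0.04125312  0.37359541] [-1.76525785e+01  7.99234578e-03 -9.00976633e+01]
[[249.30465815 137.42615572]]
[ 0  0 11  9 54] [207.75925926  94.40740741] ((209.0, 96.0), (8.0, 10.0), 90.0)
[[0.5814, 0.0078, 0.06], [0.5813, -0.0021, 0.06], [0.5736, -0.0019, 0.06], [0.5737, 0.0082, 0.06]] [[0.57748043 0.00298982 0.06      ]]
[ 34  31  19  33 337] [247.28486647 138.96142433] ((247.44036865234375, 138.9678955078125), (31.991397857666016, 10.82343864440918), 73.3007583618164)
[[0.5485, -0.0252, 0.06], [0.5516, -0.0358, 0.06], [0.52, -0.0452, 0.06], [0.5167, -0.0343, 0.06]] [[ 0.53441439 -0.03506517  0.06      ]]
```

View pics/w1c.png

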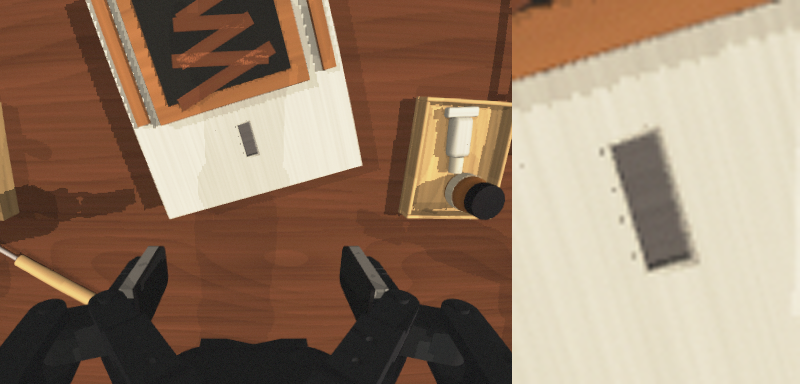

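The wrist view shows the slot centred at (247.4,139), which gives (0.534,-0.035) with the bed turned about 16.5°. That agrees with the scene estimate. Next is the rest.

Request:
drive_tool:
  delta_pos:
    - [-5,-35,0]
    - [-5,-35,0]
    - [-5,-35,0]
    - [-5,-35,0]
    - [-5,-35,0]
    - [-5,-35,0]
    - [-5,-35,0]
    - [-5,-35,0]
    - [-5,-35,0]
  angular:
    - [0,0,0]
    - [0,0,0]
    - [0,0,0]
    - [0,0,0]
    - [0,0,0]
    - [0,0,0]
    - [0,0,0]
    - [0,0,0]
    - [0,0,0]

```text
time_s: 3.08
ee_pos: [0.4519, 0.308, 0.2041]
ee_rot: [179.9, -0.0, -0.2]
ft_force: [-0.3, 0.3, -0.3]
opening: 1.003
grip_force: 0.0
```

Run:
```python
from h import *
d=get_calibration('side');print(onplane(d,[[219,294.8]],.106))
c=get_calibration('wrist');im=read_camera('wrist')[:,:,::-1];s=read_state()
print(s['ee_pos'],s['ee_rot'],s['joint_vel'].round(1).max(),c['origin'].tolist(),c['attitude'].tolist())
cv2.imwrite('pics/w2.png',im)
u,v=proj(c,[[.468,.315,.106]])[0].astype(int);print(u,v)
x0,y0=u-66,v-70
cv2.imwrite('pics/w2c.png',cv2.resize(im[y0:y0+100,x0:x0+133],(798,600),interpolation=cv2.INTER_CUBIC));print(x0,y0)
```

```text
[[0.47021752 0.30795082 0.106     ]]
[0.45178176 0.30823548 0.20418253] [ 1.79936068e+02 -2.07641143e-02 -1.61735666e-01] 0.1 [0.5287318100128301, 0.3083330492803788, 0.3736999147652737] [-17.599526786728173, -0.030440826831722275, -90.14243683106179]
245 165
179 95
```

View pics/w2c.png

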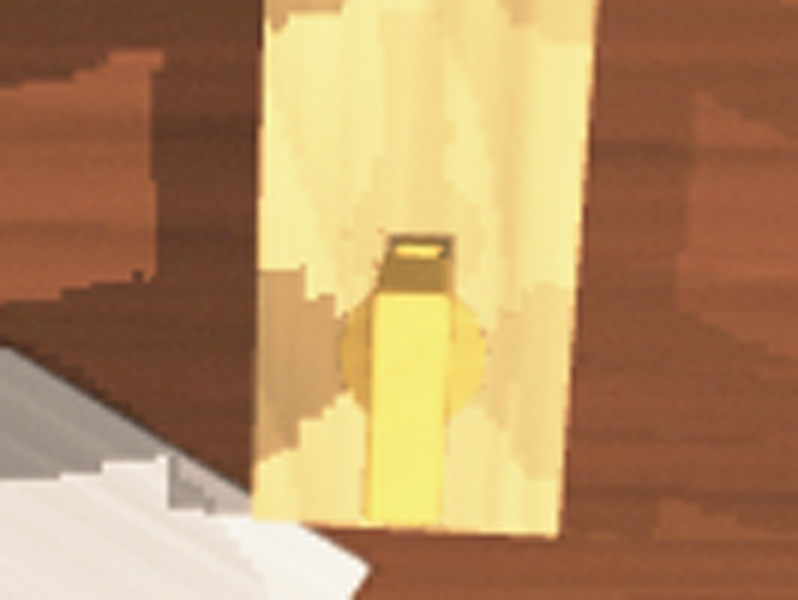

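The crop shows the flat grip's top face, with corners at crop (373,293), (450,293), (442,525) and (366,521). The rest's edges run nearly parallel to it.

Run:
```python
from h import *
c=dict(get_calibration('wrist'))
f=lambda p:(np.array(p,float)+.5)/6-.5+[179,95]
def st(p,z):
    P=onplane(c,f(p),z)[:,:2];print(P.round(4).tolist(),P.mean(0).round(4));return P
P=st([(373,293),(450,293),(442,525),(366,521)],.106)
for a,b in((3,0),(2,1)):
    d=P[b]-P[a];print(np.degrees(np.arctan2(d[1],d[0])),np.linalg.norm(d))
for q in([(254,518),(264,0)],[(560,537),(598,0)]):
    P=st(q,.03);d=P[1]-P[0];print(np.degrees(np.arctan2(d[1],d[0])))
```

```text
[[0.4882, 0.3197], [0.4882, 0.3083], [0.4526, 0.3096], [0.4533, 0.3212]] [0.4706 0.3147]
-2.570602710315347 0.03500148619223526
-2.0879196784491403 0.03562343208401396
[[0.4325, 0.3469], [0.5304, 0.342]] [0.4815 0.3444]
-2.882137538447283
[[0.4285, 0.2866], [0.5302, 0.2812]] [0.4794 0.2839]
-3.0500361426105638
```

Sizes check out: the grip measures about 35.5 x 11.5 mm and its centre lies on the rest's centreline. The key is at (0.4706,0.3147), yaw -2.7°.

Request:
drive_tool:
  delta_pos:
    - [1.9,-0.65,0]
    - [1.9,-0.65,3]
    - [1.9,-0.65,6]
    - [1.9,-0.65,9]
    - [1.9,-0.65,11.5]
    - [1.9,-0.65,13]
    - [1.9,-0.65,13.6]
    - [1.9,-0.65,13.6]
    - [1.9,-0.65,13.6]
  angular:
    - [0,0,2.5]
    - [0,0,2.5]
    - [0,0,2.5]
    - [0,0,2.5]
    - [0,0,2.5]
    - [0,0,2.5]
    - [0,0,2.5]
    - [0,0,2.5]
    - [0,0,2.5]

```text
time_s: 4.25
ee_pos: [0.4705, 0.3171, 0.0692]
ee_rot: [-180.0, -0.1, -2.5]
ft_force: [-0.2, 0.1, 0.6]
opening: 0.996
grip_force: 0.0
```

Request:
drive_tool:
  delta_pos:
    - [0,0,0]
    - [0,0,0]
    - [0,0,0]
    - [0,0,0]
    - [0,0,0]
    - [0,0,0]
    - [0,0,0]
    - [0,0,0]
  angular:
    - [0,0,0]
    - [0,0,0]
    - [0,0,0]
    - [0,0,0]
    - [0,0,0]
    - [0,0,0]
    - [0,0,0]
    - [0,0,0]
  hand: 255
  squeeze: 80

```text
time_s: 5.25
ee_pos: [0.47, 0.3167, 0.0685]
ee_rot: [180.0, -0.0, -2.5]
ft_force: [0.1, -1.0, 4.6]
opening: 0.109
grip_force: 80.0
```

Request:
drive_tool:
  delta_pos:
    - [0,0,-1]
    - [0,0,-2]
    - [0,0,-4]
    - [0,0,-7]
    - [0,0,-10]
    - [0,0,-12]
    - [0,0,-12]
    - [0,0,-12]
  angular:
    - [0,0,0]
    - [0,0,0]
    - [0,0,0]
    - [0,0,0]
    - [0,0,0]
    - [0,0,0]
    - [0,0,0]
    - [0,0,0]

```text
time_s: 6.25
ee_pos: [0.4694, 0.3161, 0.1874]
ee_rot: [179.9, 0.1, -2.5]
ft_force: [0.3, -0.3, -1.3]
opening: 0.11
grip_force: 79.3
```

Run:
```python
from h import *
c=get_calibration('wrist');im=read_camera('wrist')[:,:,::-1];s=read_state()
a=read_camera('scene')[:,:,::-1];b=read_camera('side')[:,:,::-1]
print(s['ee_pos'],s['ee_rot'],s['ft_force'],s['opening'],s['grip_force'])
p=s['ee_pos']-[0,0,.02]
def cr(n,i,cc,w):
    u,v=proj(cc,[p])[0].astype(int);x,y=max(0,u-w//2),max(0,v-w//2);x=min(x,512-w);y=min(y,384-w);print(n,x,y)
    return cv2.resize(i[y:y+w,x:x+w],(400,400),interpolation=cv2.INTER_CUBIC)
cv2.imwrite('pics/lift.png',np.hstack([cr('w',im,c,120),cr('d',b,get_calibration('side'),100)]))
```

```text
[0.46923071 0.3160178  0.1869996 ] [ 1.79925902e+02  1.03099081e-01 -2.47274343e+00] [ 0.06623858  0.13942885 -0.77005341] 0.10590366910910123 79.29660388639604
w 194 154
d 165 224
```

View pics/lift.png

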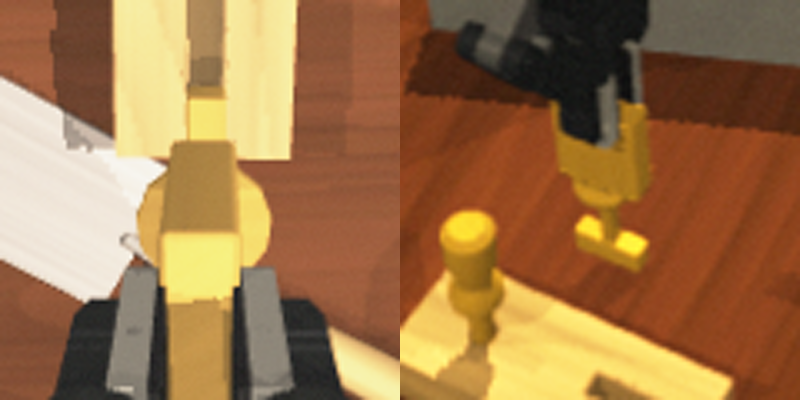

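The key is lifted and looks upright in both views. I'll check its offset and tilt in the hand against a model of the held key.

Run:
```python
from h import *
c=get_calibration('wrist');s=read_state()
Rt=R.from_euler('xyz',s['ee_rot'],degrees=True).as_matrix();p=s['ee_pos']
# key frame in tool: x same, z flipped; grip centre at tool z=-0.0187-? (pinch grasped at key_grip+3mm)
gz=.0004-.0155  # grip centre tool z ~ : TCP .0685 when grip .084
def P(x,y,z): # key coords about key_grip
    return Rt@np.array([x,-y,gz-z])+p
for n,q,o in(('endface top',[(18,6,22),(18,-6,22)],[(163,232),(240,232)]),('endface bot',[(18,6,-22),(18,-6,-22)],[(177,144),(236,144)]),('foot top end',[(15,4.5,-58),(15,-4.5,-58)],[(188,98),(227,98)]),('foot bot end',[(15,4.5,-70),(15,-4.5,-70)],[(188,85),(227,85)])):
    print(n,((proj(c,[P(*np.array(t)/1e3) for t in q])-[194,154]+.5)*400/120-.5).round(0).tolist(),o)
d=get_calibration('side')
for t in((18,6,-22),(-18,6,-22),(15,4.5,-58),(-15,4.5,-58),(15,4.5,-70),(-15,4.5,-70)):
    print(t,((proj(d,[P(*np.array(t)/1e3)])-[165,224]+.5)*4-.5).round(0)+[400,0])
```

```text
endface top [[159.0, 238.0], [243.0, 238.0]] [(163, 232), (240, 232)]
endface bot [[169.0, 140.0], [234.0, 140.0]] [(177, 144), (236, 144)]
foot top end [[180.0, 101.0], [221.0, 101.0]] [(188, 98), (227, 98)]
foot bot end [[181.0, 87.0], [220.0, 87.0]] [(188, 85), (227, 85)]
(18, 6, -22) [[554. 178.]]
(-18, 6, -22) [[634. 211.]]
(15, 4.5, -58) [[569. 237.]]
(-15, 4.5, -58) [[633. 264.]]
(15, 4.5, -70) [[571. 256.]]
(-15, 4.5, -70) [[634. 283.]]
```

The projection shows a possible small tilt, with the foot 1.6 mm toward tool +y. I'll carry it to above the slot and compare foot and slot directly.

Request:
drive_tool:
  delta_pos:
    - [0.7,3,0]
    - [1.6,7,0]
    - [2.6,11,0]
    - [3.5,15,0]
    - [4.4,19,0]
    - [5.4,23,0]
    - [6.2,27,0]
    - [7,30.5,1]
    - [7.6,33,2]
    - [8,34.8,3]
    - [8,34.8,3.7]
    - [8,34.8,3.7]
  angular:
    - [0,0,0]
    - [0,0,-3]
    - [0,0,-6]
    - [0,0,-9]
    - [0,0,-12]
    - [0,0,-15]
    - [0,0,-17]
    - [0,0,-19]
    - [0,0,-19]
    - [0,0,-19]
    - [0,0,-19]
    - [0,0,-19]

```text
time_s: 7.9
ee_pos: [0.5342, -0.0325, 0.1506]
ee_rot: [-179.9, 0.1, 16.6]
ft_force: [-0.7, -0.4, -0.4]
opening: 0.111
grip_force: 79.3
```

Request:
drive_tool:
  delta_pos:
    - [0,0,0.5]
    - [0,0,1]
    - [0,0,1]
    - [0,0,1]
  angular:
    - [0,0,0]
    - [0,0,0]
    - [0,0,0]
    - [0,0,0]

```text
time_s: 8.4
ee_pos: [0.5348, -0.0343, 0.1414]
ee_rot: [180.0, -0.0, 16.5]
ft_force: [0.5, 0.4, -0.5]
opening: 0.112
grip_force: 79.3
```

Run:
```python
from h import *
c=get_calibration('wrist');im=read_camera('wrist')[:,:,::-1];s=read_state()
a=read_camera('scene')[:,:,::-1];b=read_camera('side')[:,:,::-1]
print(s['ee_pos'],s['ee_rot'],s['ft_force'],s['opening'],s['grip_force'])
print(c['origin'].tolist(),c['attitude'].tolist())
cv2.imwrite('pics/w3.png',im);cv2.imwrite('pics/a3.png',a);cv2.imwrite('pics/b3.png',b)
p=np.array([.5344,-.0351,.08])
def cr(n,i,cc,w):
    u,v=proj(cc,[p])[0].astype(int);x,y=u-w//2,v-w//2;print(n,x,y)
    return cv2.resize(i[y:y+w,x:x+w],(400,400),interpolation=cv2.INTER_CUBIC)
cv2.imwrite('pics/over.png',np.hstack([cr('w',im,c,100),cr('d',b,get_calibration('side'),80)]))
```

```text
[ 0.53487077 -0.03437918  0.14146424] [ 1.79985546e+02 -1.27981892e-02  1.65356752e+01] [ 0.39755269  1.02585597 -1.98901435] 0.10783381779247418 79.26149421742593
[0.6085024566370906, -0.011899990242314504, 0.3109957798437984] [-17.596321192567412, 0.02696121806866765, -73.42844055161075]
w 204 146
d 223 143
```

View pics/over.png

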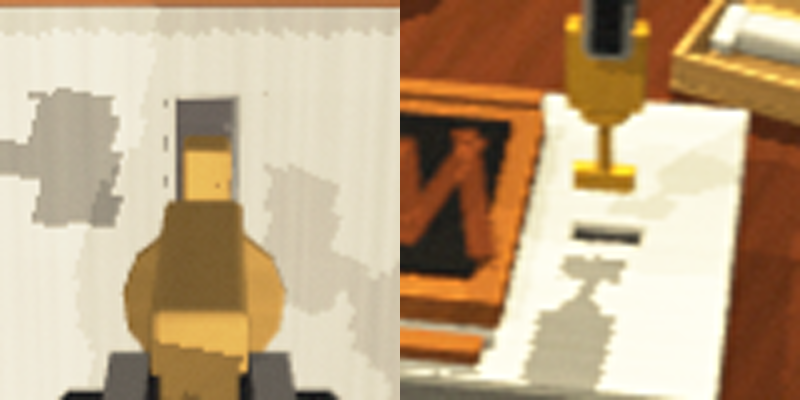

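Run:
```python
from h import *
c=get_calibration('wrist')
s=read_state();p=s['ee_pos'];Rt=R.from_euler('xyz',s['ee_rot'],degrees=True).as_matrix()
f=lambda q:(np.array(q,float)+.5)/4-.5+[204,146]
for n,q,z in(('slot',[(176,99),(238,96),(177,190),(238,200)],.06),('foottop',[(183.5,150),(231.5,150)],.0989),('footbot',[(184,137),(231,137)],.0869),('griptop',[(153,312),(248,312)],.1785),('gripbot',[(167,203),(243,203)],.1345)):
    print(n,((onplane(c,f(q),z)-p)@Rt*1e3).round(2)[:,:2].tolist())
# side: slot and foot
d=get_calibration('side');g=lambda q:(np.array(q,float)+.5)/5-.5+[223,143]-[80,0]
g=lambda q:(np.array(q,float)-[400,0]+.5)/5-.5+[223,143]
P=onplane(d,g([(573,224),(643,233),(573,239),(640,245)]),.06);print('slot side',P.round(4).tolist(),P.mean(0)); print(((P-p)@Rt*1e3).round(1).tolist())
# foot lower near edge in side: near long edge y_key=+4.5 => tool y -4.5, bottom
P=onplane(d,g([(574,188),(634,191)]),.0869);print('foot side',((P-p)@Rt*1e3).round(1).tolist())
P=onplane(d,g([(574,171),(634,174)]),.0989);print('foot side topnear',((P-p)@Rt*1e3).round(1).tolist())
P=onplane(d,g([(567,113),(641,118)]),.1345);print('grip side bot near',((P-p)@Rt*1e3).round(1).tolist())
```

```text
slot [[16.08, -5.5], [16.75, 7.7], [-4.29, -5.38], [-6.58, 7.94]]
foottop [[15.98, -3.41], [15.98, 5.34]]
footbot [[15.12, -3.47], [15.13, 5.56]]
griptop [[18.82, -6.03], [18.83, 5.29]]
gripbot [[17.74, -5.49], [17.75, 6.2]]
slot side [[0.5504, -0.0377, 0.06], [0.517, -0.0453, 0.06], [0.5458, -0.0272, 0.06], [0.5148, -0.0362, 0.06]] [ 0.53198725 -0.03658737  0.06      ]
[[13.9, 7.4, 81.5], [-20.3, 5.2, 81.5], [12.5, -3.9, 81.5], [-19.7, -4.1, 81.5]]
foot side [[12.9, 1.2, 54.6], [-15.4, 2.7, 54.6]]
foot side topnear [[12.8, -1.4, 42.6], [-15.3, 0.2, 42.6]]
grip side bot near [[16.0, -4.9, 7.0], [-17.9, -4.2, 7.0]]
```

Foot and slot agree in y within 0.3 mm and in yaw within 0.5°. In x, a shift of about -1.2 mm centres it. I'll shift and then descend gently to just inside the mouth.

Request:
drive_tool:
  delta_pos:
    - [-0.12,0,0.5]
    - [-0.12,0,1.2]
    - [-0.12,0,1.8]
    - [-0.12,0,2.3]
    - [-0.12,0,2.55]
    - [-0.12,0,2.7]
    - [-0.12,0,2.8]
    - [-0.12,0,2.85]
    - [-0.12,0,2.9]
    - [-0.12,0,2.9]
  angular:
    - [0,0,0]
    - [0,0,0]
    - [0,0,0]
    - [0,0,0]
    - [0,0,0]
    - [0,0,0]
    - [0,0,0]
    - [0,0,0]
    - [0,0,0]
    - [0,0,0]

```text
time_s: 9.8
ee_pos: [0.5336, -0.0348, 0.1123]
ee_rot: [180.0, 0.0, 16.5]
ft_force: [-0.0, 0.1, -1.4]
opening: 0.108
grip_force: 79.3
```

Request:
drive_tool:
  delta_pos:
    - [0,0,0.1]
    - [0,0,0.2]
    - [0,0,0.3]
    - [0,0,0.45]
    - [0,0,0.6]
    - [0,0,0.8]
    - [0,0,1]
    - [0,0,1.2]
    - [0,0,1.3]
    - [0,0,1.4]
    - [0,0,1.4]
    - [0,0,1.4]
  angular:
    - [0,0,0]
    - [0,0,0]
    - [0,0,0]
    - [0,0,0]
    - [0,0,0]
    - [0,0,0]
    - [0,0,0]
    - [0,0,0]
    - [0,0,0]
    - [0,0,0]
    - [0,0,0]
    - [0,0,0]

```text
time_s: 11.3
ee_pos: [0.5337, -0.0348, 0.0984]
ee_rot: [180.0, -0.0, 16.5]
ft_force: [-1.2, -0.4, -0.7]
opening: 0.113
grip_force: 79.3
```

Request:
drive_tool:
  delta_pos:
    - [0,0,0.1]
    - [0,0,0.2]
    - [0,0,0.2]
    - [0,0,0.2]
  angular:
    - [0,0,0]
    - [0,0,0]
    - [0,0,0]
    - [0,0,0]

```text
time_s: 11.8
ee_pos: [0.5336, -0.0348, 0.0963]
ee_rot: [180.0, 0.0, 16.5]
ft_force: [-0.8, -0.6, -2.0]
opening: 0.113
grip_force: 79.3
```

Request:
drive_tool:
  delta_pos:
    - [0,0,0.1]
    - [0,0,0.2]
    - [0,0,0.2]
    - [0,0,0.2]
  angular:
    - [0,0,0]
    - [0,0,0]
    - [0,0,0]
    - [0,0,0]

```text
time_s: 12.3
ee_pos: [0.5336, -0.0348, 0.0943]
ee_rot: [180.0, 0.0, 16.5]
ft_force: [0.0, 0.5, -0.8]
opening: 0.112
grip_force: 79.3
```

Request:
drive_tool:
  delta_pos:
    - [0,0,0.1]
    - [0,0,0.2]
    - [0,0,0.2]
    - [0,0,0.2]
  angular:
    - [0,0,0]
    - [0,0,0]
    - [0,0,0]
    - [0,0,0]

```text
time_s: 12.8
ee_pos: [0.5339, -0.0348, 0.0927]
ee_rot: [180.0, -0.0, 16.5]
ft_force: [-1.6, -0.1, 3.7]
opening: 0.114
grip_force: 80.0
```

Request:
drive_tool:
  delta_pos:
    - [0,0,0.1]
    - [0,0,0.2]
    - [0,0,0.2]
    - [0,0,0.2]
  angular:
    - [0,0,0]
    - [0,0,0]
    - [0,0,0]
    - [0,0,0]

```text
time_s: 13.3
ee_pos: [0.5342, -0.0348, 0.0913]
ee_rot: [180.0, -0.0, 16.5]
ft_force: [-1.5, 0.9, 9.0]
opening: 0.11
grip_force: 80.6
```

Request:
drive_tool:
  delta_pos:
    - [0,0,0.06]
    - [0,0,0.12]
    - [0,0,0.18]
    - [0,0,0.18]
    - [0,0,0.18]
  angular:
    - [0,0,0]
    - [0,0,0]
    - [0,0,0]
    - [0,0,0]
    - [0,0,0]

```text
time_s: 13.92
ee_pos: [0.5344, -0.0348, 0.0902]
ee_rot: [179.9, -0.1, 16.5]
ft_force: [-3.9, 1.3, 12.5]
opening: 0.109
grip_force: 81.1
```

Run:
```python
from h import *
F=[]
for i in range(8):
    read_camera('side');s=read_state();F.append(np.r_[s['ft_force'],s['moment'],s['ee_pos'][2]])
print(np.mean(F,0).round(4),s['joints'].round(1))
```

```text
[-3.1762e+00  2.9160e-01  1.2292e+01  1.2900e-02  8.7780e-01 -9.9000e-03
  9.0100e-02] [ 41.3  14.2 -45.2 106.2  11.2  64.  -81.5]
```

Contact was felt at TCP z≈0.094 and the spring rate is as stated. The -3 N lateral force means the foot is leaning on the far slot end, so I'll ease off 1 mm in x and press slightly more.

Request:
drive_tool:
  delta_pos:
    - [-0.05,0,0]
    - [-0.1,0,0]
    - [-0.1,0,0.04]
    - [-0.1,0,0.08]
    - [-0.1,0,0.08]
    - [-0.1,0,0.08]
  angular:
    - [0,0,0]
    - [0,0,0]
    - [0,0,0]
    - [0,0,0]
    - [0,0,0]
    - [0,0,0]

```text
time_s: 15.08
ee_pos: [0.5342, -0.035, 0.0898]
ee_rot: [179.9, -0.2, 16.5]
ft_force: [-2.5, -0.5, 13.9]
opening: 0.112
grip_force: 81.2
```

```bash
cat > f.py <<'E'
from h import *
F=[]
for i in range(6):
    read_camera('side');s=read_state();F.append(np.r_[s['ft_force'],s['moment'],s['ee_pos'],s['ee_rot']])
print(np.mean(F,0).round(4).tolist(),s['time_s'],s['opening'],s['grip_force'])
E
python3 f.py
```

```text
[-2.4972, -0.0909, 13.7021, 0.0727, 0.6709, 0.0167, 0.5342, -0.035, 0.0898, 179.907, -0.1482, 16.5328] 15.375 0.10920174000086509 81.21398448944092
```

Request:
drive_tool:
  delta_pos:
    - [0,0,0]
    - [0,0,0]
    - [0,0,0]
    - [0,0,0]
    - [0,0,0]
  angular:
    - [0,0,-5]
    - [0,0,-10]
    - [0,0,-15]
    - [0,0,-20]
    - [0,0,-20]

```text
time_s: 16.0
ee_pos: [0.5353, -0.035, 0.09]
ee_rot: [179.8, -0.2, 36.6]
ft_force: [-0.3, -0.4, 12.8]
opening: 0.11
grip_force: 81.1
```

```bash
python3 f.py
```

```text
[-0.0958, 0.0413, 12.7649, 0.0157, 0.0871, 0.0276, 0.5354, -0.0351, 0.09, 179.7777, -0.2243, 36.5371] 16.3 0.11181676386337278 81.05754733085632
```

Turning freely: the yaw passed what the slot would allow and the moment is negligible. The wall contact shows the slot centre is about 3 mm back along the bed's x, so I'll recentre while finishing the turn.

Request:
drive_tool:
  delta_pos:
    - [-0.1,-0.03,0.03]
    - [-0.2,-0.07,0.05]
    - [-0.28,-0.1,0.05]
    - [-0.28,-0.1,0.05]
    - [-0.28,-0.1,0.05]
    - [-0.28,-0.1,0.05]
    - [-0.28,-0.1,0.05]
    - [-0.28,-0.1,0.05]
    - [-0.28,-0.1,0.05]
    - [-0.28,-0.1,0.05]
    - [-0.28,-0.1,0.05]
  angular:
    - [0,0,-7]
    - [0,0,-14]
    - [0,0,-21]
    - [0,0,-28]
    - [0,0,-35]
    - [0,0,-42]
    - [0,0,-49]
    - [0,0,-56]
    - [0,0,-63]
    - [0,0,-70]
    - [0,0,-70]

```text
time_s: 17.68
ee_pos: [0.5329, -0.0358, 0.0896]
ee_rot: [179.7, 0.1, 106.6]
ft_force: [-0.8, 0.1, 14.1]
opening: 0.111
grip_force: 81.2
```

```bash
python3 f.py
python3 - <<'E'
from h import *
c=get_calibration('wrist');s=read_state();im=read_camera('wrist')[:,:,::-1];b=read_camera('side')[:,:,::-1]
print(c['origin'].tolist(),c['attitude'].tolist())
cv2.imwrite('pics/w4.png',im)
p=np.array([.5344,-.0351,.07])
def cr(n,i,cc,w):
    u,v=proj(cc,[p])[0].astype(int);x,y=u-w//2,v-w//2;print(n,x,y)
    return cv2.resize(i[y:y+w,x:x+w],(400,400),interpolation=cv2.INTER_CUBIC)
cv2.imwrite('pics/turn.png',np.hstack([cr('w',im,c,100),cr('d',b,get_calibration('side'),80)]))
E
```

```text
[0.2963, 0.1078, 13.1577, 0.0086, -0.0463, 0.0329, 0.5329, -0.0358, 0.0896, 179.6802, 0.1262, 106.5352] 17.975 0.10884539911088421 81.18369936933959
[0.5091336851330008, 0.03896733968412569, 0.2590271302444744] [-17.733491232132216, -0.35381268601509924, 16.567087109074222]
w 206 166
d 222 146
```

View pics/turn.png

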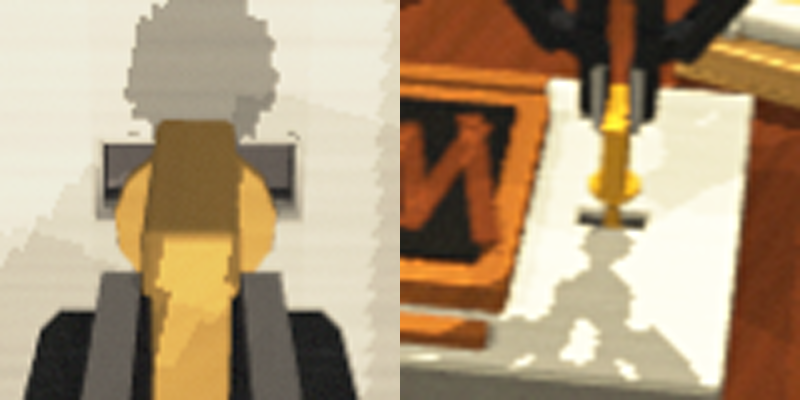

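The key stands across the slot and centred in it: wrist disc at ~195 vs slot 200 px, side shank ~614 vs slot 612. Now I'll ease it up.

Request:
drive_tool:
  delta_pos:
    - [0,0,-0.06]
    - [0,0,-0.12]
    - [0,0,-0.18]
    - [0,0,-0.24]
    - [0,0,-0.3]
    - [0,0,-0.3]
    - [0,0,-0.3]
  angular:
    - [0,0,0]
    - [0,0,0]
    - [0,0,0]
    - [0,0,0]
    - [0,0,0]
    - [0,0,0]
    - [0,0,0]

```text
time_s: 18.95
ee_pos: [0.5322, -0.0358, 0.0915]
ee_rot: [179.7, 0.1, 106.5]
ft_force: [1.6, 0.3, 6.3]
opening: 0.109
grip_force: 80.3
```

```bash
python3 f.py
```

```text
[1.6573, 0.2009, 6.5783, 0.0225, -0.4944, 0.0013, 0.5323, -0.0359, 0.0915, 179.7219, 0.0888, 106.5306] 19.25 0.11356547752945835 80.28443350223824
```

The foot has entered the groove: net ~7.8 N, below the 12 N it would read under the catch. A +1.7 N x-force says it brushes the near groove wall, so I'll shift +x by 1.2 mm and continue up.

Request:
drive_tool:
  delta_pos:
    - [0,0.06,0]
    - [0,0.12,0]
    - [0,0.12,0]
    - [0,0.12,-0.05]
    - [0,0.12,-0.1]
    - [0,0.12,-0.1]
    - [0,0.12,-0.1]
  angular:
    - [0,0,0]
    - [0,0,0]
    - [0,0,0]
    - [0,0,0]
    - [0,0,0]
    - [0,0,0]
    - [0,0,0]

```text
time_s: 20.12
ee_pos: [0.5323, -0.0357, 0.0918]
ee_rot: [179.9, 0.1, 106.5]
ft_force: [1.9, 0.0, 6.3]
opening: 0.112
grip_force: 80.1
```

```bash
python3 f.py
```

```text
[1.8523, -0.2712, 5.4646, -0.0945, -0.5184, 0.0025, 0.5323, -0.0357, 0.0918, 179.8481, 0.0576, 106.5249] 20.425 0.10975148924667348 80.1351769734174
```

Request:
drive_tool:
  delta_pos:
    - [0,0.05,0]
    - [0,0.1,0]
    - [0,0.1,0]
  angular:
    - [0,0,0]
    - [0,0,0]
    - [0,0,0]

```text
time_s: 20.8
ee_pos: [0.5327, -0.0356, 0.0917]
ee_rot: [179.9, 0.1, 106.5]
ft_force: [1.4, -0.8, 5.1]
opening: 0.113
grip_force: 80.2
```

```bash
python3 f.py
```

```text
[0.6496, -0.7227, 6.0102, -0.1811, -0.2431, 0.02, 0.5328, -0.0356, 0.0917, 179.916, 0.0559, 106.5203] 21.1 0.10752736862560981 80.21762644406408
```

Request:
drive_tool:
  delta_pos:
    - [-0.03,0.05,0]
    - [-0.06,0.08,0]
    - [-0.06,0.08,-0.05]
    - [-0.06,0.08,-0.1]
    - [-0.06,0.08,-0.1]
  angular:
    - [0,0,0]
    - [0,0,0]
    - [0,0,0]
    - [0,0,0]
    - [0,0,0]

```text
time_s: 21.72
ee_pos: [0.533, -0.0357, 0.0922]
ee_rot: [180.0, 0.0, 106.5]
ft_force: [0.7, -0.5, 3.9]
opening: 0.111
grip_force: 80.0
```

```bash
python3 f.py
```

```text
[0.6452, -0.24, 3.8011, -0.0806, -0.222, 0.017, 0.533, -0.0357, 0.0922, 179.9897, 0.0075, 106.5285] 22.025 0.10915275732697186 79.95841122086858
```

Request:
drive_tool:
  delta_pos:
    - [0,0.03,-0.05]
    - [0,0.04,-0.1]
    - [0,0.04,-0.12]
    - [0,0.04,-0.12]
  angular:
    - [0,0,0]
    - [0,0,0]
    - [0,0,0]
    - [0,0,0]

```text
time_s: 22.52
ee_pos: [0.5328, -0.0357, 0.0928]
ee_rot: [-180.0, -0.0, 106.5]
ft_force: [1.8, -0.4, -2.2]
opening: 0.108
grip_force: 79.1
```

```bash
python3 f.py
```

```text
[1.7677, -0.2833, -4.1449, -0.1479, -0.4726, 0.0018, 0.5328, -0.0356, 0.0928, -179.9542, -0.0177, 106.5283] 22.825 0.10517167956207359 78.72393626254052
```

The force fell sharply at z≈0.0928: the foot is up against the groove's roof and fully seated. I'll relieve the residual loads and check before letting go.

Request:
drive_tool:
  delta_pos:
    - [0,0.05,0.03]
    - [0,0.1,0.05]
    - [0,0.1,0.05]
  angular:
    - [0,0,0]
    - [0,0,0]
    - [0,0,0]

```text
time_s: 23.2
ee_pos: [0.5337, -0.0354, 0.0928]
ee_rot: [-179.9, 0.0, 106.5]
ft_force: [-1.4, -1.0, -1.5]
opening: 0.111
grip_force: 79.3
```

```bash
python3 f.py
```

```text
[-1.1538, -0.996, -1.1181, -0.3157, 0.4246, 0.0125, 0.5338, -0.0354, 0.0928, -179.9459, 0.0066, 106.528] 23.5 0.1056009402668632 79.30229544639587
```

Request:
drive_tool:
  delta_pos:
    - [-0.05,-0.04,0]
    - [-0.05,-0.04,0]
    - [-0.05,-0.04,0]
  angular:
    - [0,0,0]
    - [0,0,0]
    - [0,0,0]
  squeeze: 30

```text
time_s: 23.88
ee_pos: [0.5339, -0.0356, 0.0929]
ee_rot: [-180.0, -0.0, 106.5]
ft_force: [-1.9, -0.1, -1.6]
opening: 0.105
grip_force: 79.2
```

Request:
drive_tool:
  delta_pos:
    - [0,0,0]
    - [0,0,0]
    - [0,0,0]
    - [0,0,0]
  angular:
    - [0,0,0]
    - [0,0,0]
    - [0,0,0]
    - [0,0,0]
  hand: 170

```text
time_s: 24.38
ee_pos: [0.5342, -0.0358, 0.0931]
ee_rot: [180.0, 0.0, 106.5]
ft_force: [-0.6, 0.2, -0.2]
opening: 0.337
grip_force: 0.0
```

```bash
python3 f.py
```

```text
[0.302, 0.3652, -0.0175, 0.0111, -0.0223, 0.0042, 0.534, -0.0359, 0.0929, 59.9933, 0.0082, 106.5292] 24.675 0.33485300315573896 0.0
```

Request:
drive_tool:
  delta_pos:
    - [0,0,-1]
    - [0,0,-2.5]
    - [0,0,-5]
    - [0,0,-8]
    - [0,0,-12]
    - [0,0,-14]
    - [0,0,-14]
  angular:
    - [0,0,0]
    - [0,0,0]
    - [0,0,0]
    - [0,0,0]
    - [0,0,0]
    - [0,0,0]
    - [0,0,0]

```text
time_s: 25.55
ee_pos: [0.5349, -0.0359, 0.2343]
ee_rot: [179.9, 0.1, 106.5]
ft_force: [-0.3, 0.3, -0.7]
opening: 0.332
grip_force: 0.0
```

Run:
```python
from h import *
s=read_state();c=get_calibration('wrist');im=read_camera('wrist')[:,:,::-1];b=read_camera('side')[:,:,::-1];a=read_camera('scene')[:,:,::-1]
p=np.array([.534,-.0355,.085])
def cr(n,i,cc,w):
    u,v=proj(cc,[p])[0].astype(int);x,y=u-w//2,v-w//2;print(n,x,y)
    return cv2.resize(i[y:y+w,x:x+w],(400,400),interpolation=cv2.INTER_CUBIC)
d=get_calibration('side')
cv2.imwrite('pics/fin.png',np.hstack([cr('w',im,c,100),cr('d',b,d,80)]))
x=np.array([.959,.284,0])*.1
# upright prediction in side view: axis at disc underside & grip top if foot z from contact
for z in(.06,.11): print(z,(proj(d,[[.534,-.0355,z]])-[0,0]).round(1))
print(s['time_s'],s['ee_pos'])
```

```text
w 202 120
d 223 141
0.06 [[263.1 189.7]]
0.11 [[263.5 173. ]]
25.55 [ 0.53486596 -0.03586844  0.2343091 ]
```

View pics/fin.png

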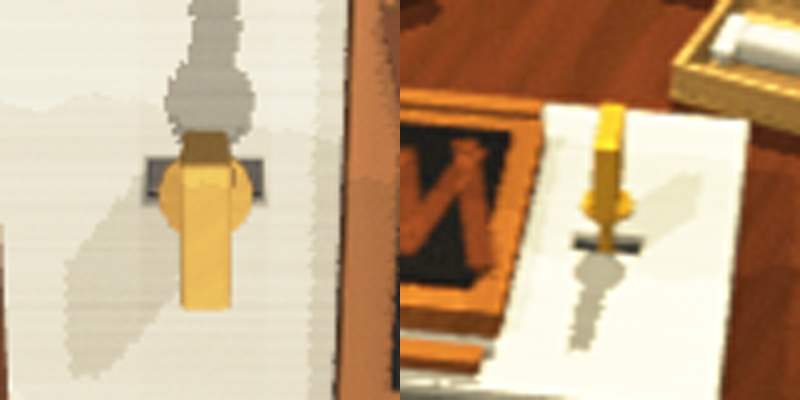

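The stop stands upright across the slot and centred in it (shank at side crop ~607 against slot 573–643). The gripper is clear, so I'll hand it in.

```bash
python3 -c "
from workcell import *
print(sign_off())"
```

```text
the job is handed in; nothing more can be done
None
```

The T-footed stop is locked in the bed: its foot is seated in the groove and it stands upright with the gripper clear. The job was handed in at about 26 s, and measured force stayed near 15 N.

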